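# Set the bread guide's length stop and bring the loaf up to it

### The arm

A 7-joint arm with a two-finger parallel gripper is mounted at the origin on a cart in front of the work surface, level with it; the furniture and walls round the work are solid. World frame = base frame: x ahead of the robot, y to its left, z up, the work surface at z = 0. Lengths are in m, angles in degrees, forces in N, time in s.
With the tool pointing down it reaches from about 0.425 to 0.875 m from the base axis. Payload 4.7 kg.
Tool frame: the origin (TCP) lies at the very end of the fingers, on their centre line; the grasp point (between the pads) lies 19 mm behind it; z points along the fingers, y is the line along which they close (so a half turn about z gives the same grasp; the last joint's range is limited). The gripper opens to 87 mm and grips with 3 to 60 N. Pads are 19 mm wide; open, the fingers measure 117 mm over their backs; the gripper's body (75 mm by 190 mm) begins 51 mm behind the grasp point.
Start: joints at [-66.343, 18.392, -4.016, 83.108, 1.295, 78.541, -3.26], TCP at [0.252, 0.599, 0.223] pointing down, gripper open.
Joint ranges: [-163.93, 163.93], [-17.29, 119.83], [-79.2, 71.16], [3.27, 140.29], [-89.18, 269.18], [5.43, 117.66], [-154.24, 154.24]. Speed limits (degrees/s): [147.25, 147.25, 180, 180, 180, 180, 180].

### API

Orientations are given as [roll, pitch, yaw] about the fixed x, y, z axes, in that order (R = Rz(yaw) Ry(pitch) Rx(roll)).
In Python, from cell import get_obs, read_camera, sign_off, silhouettes gives the robot as it stands.
- The arm moves only by the tool play_rows, never from a script. Its argument "steps" is a list that holds one entry, the list of rows, each a list of 7 numbers: the shift along the tool's x, y, z in m, then the turn, a rotation vector about the tool's x, y, z in rad, then the finger opening in m, from 0 to 0.087. A call has 1 to 12 rows; each row shifts and turns the commanded pose from where the row before left it, along the tool's axes as they then stand; what a row does not reach is not made up. A row lasts 1/10 s, in which the tool goes at most 50 mm and 8.59 degrees, less where a joint would pass 70% of its speed; a pose out of reach is approached as far as the arm can. A call is refused whole if a number of a shift passes 0.05 or a number of a turn 0.15, either way. A call with a gripper value outside its range is refused whole. The fingers move at their own pace and stop on an object; "force" is the grip in N (left out, the last holds). Time passes only in rows, so rows that do not move let the fingers close. It gives the time, the measured TCP pose, the force, the opening and the grip force at its end, in the units of the state.
- get_obs(): the state, without advancing time (a new reading comes with each control period).
- read_camera(name): name is "scene" or "top" or "wrist"; returns a dict with "frame" (384x512x3 uint8, red, green, blue), "intrinsics" (3x3 intrinsics, pixels), "view" (4x4, takes a point from world to camera coordinates). Camera axes: x right, y up, looking along -z (the intrinsics and any distortion apply to the point x, -y, -z); pixel columns grow to the right and rows downward; lengths in m; the calibration is good to about 2 mm. The wrist camera is an equidistant fisheye: a pixel r from the principal point sees the ray r / f radians off the axis. A picture is of the moment at which its call begins. There is no depth.
- sign_off(): hands the job in; it is judged then, once.
Trained networks look in the newest picture that a camera, given by its name, has taken for a name from the list of things; names that differ only in an ending like _2 or _b are one class to them, and where a whole thing is asked for, a point or a joint stands for the part that bears it (a point fixed in the world has none). Each returns a list of dicts, best first, with "p" (0 to 1); they miss things now and then, are a little off and sometimes report something else, mostly with a low value. They report only what shows in the picture. A call takes as long as a camera call.
- silhouettes(camera, name): "pixels" (384x512 bool, what is visible of it) and "extent" ([left, top, right, bottom] in pixels, round what is visible of it).
The state is a dict: "time_s": time; "qpos": joint angles; "joint_velocities": joint speeds; "effort": joint torques, N m; "tool_pos": TCP position; "tool_rot": TCP orientation; "force": force on the tool from outside, world axes, zero at the start; "wrist_torque": the same for the moment, N m; "grip_width": finger opening in m; "grasp_force": force on a finger pad.
Only numpy, scipy, OpenCV 4.12 (cv2) and the standard library are available. Lean on these libraries where they do the work, as an engineer would, in place of code of your own. Each camera call takes 0.05 s, during which the arm holds its last target. There are 200 camera calls.

### The job

Get the bread guide ready for cutting a medium-length piece: push the length stop along its rail towards the knife posts until it clicks into the middle one of the three notches. Then push the loaf along the trough from behind until its front end rests against the stop, gently enough not to crush the bread or shove the stop out of its notch. Only push, do not lift the loaf, and leave the other things on the worktop where they are.

Things in the scene. Friction and masses are not known exactly. Their poses are not given: they have to be found in the camera images.
- bread_guide: Fixed wooden board, 174 x 460 mm, top 18 mm above the worktop. Origin on the worktop (z=0) under the trough's middle line, at the knife slot; +y runs along the trough away from the stop, +x to the rail side. Covers x -71..103, y -235..225 mm. Trough sides: 26 mm above the board, y 16..222, inner faces x +-51. Knife posts: y -17..17, x +-51..63, tops 98 mm above the worktop.
- middle_mark (a point): Middle of three dark lines across the board, on its top, at y -110 mm in the guide's frame (the others: -150, -70). They show where the stop's bread face stands in each notch. The rail runs along y at x 76 mm, y -234..-30, with a notched steel strip 16 mm above the board. Axes as the guide's.
- length_stop (a joint): Stop's slide, m: 0 outermost, grows along the guide's +y towards the knife posts, to 0.135. Starts at 0 to 0.06, perhaps in the outer notch. Notches at 0.035, 0.075 (middle), 0.115, 13 mm wide: a sprung roller rides on the strip (about 2 N to slide); within 5 mm of a notch it draws the stop in and centres it, ahead of a slow pusher. Pushing it out of a notch takes 10 to 15 N.
- click_pin (a joint): Spring pin that carries the roller in the stop's carriage, its steel button on top of the carriage: about -0.001 m = riding on top of the strip, about -0.0037 = dropped into a notch (clicked).
- stop_face (a point): Middle of the stop's bread face (towards posts and loaf), 31 mm above the board, on the trough's middle line; axes as the guide's. The stop is an upright plate, 10 mm thick along y, across the line from x -42 to 52 mm (guide's frame), 3 to 59 mm above the board; its black carriage (x 58..94, 46 mm long, up to 43 mm above the board) runs on the rail, reaching back from this face.
- stop_back (a point): Middle of the stop's outer face (away from the loaf), 31 mm above the board: the place to push. Behind it lie at least 40 mm of free board, then free worktop.
- loaf: Small brown loaf of bread with four pale slashes, rigid, 94 mm wide, 180 mm long, about 72 mm high, 0.30 to 0.48 kg, lying in the trough with its long axis along the guide's y. Origin under its middle, at the underside (18 mm above the worktop); y = its long axis, towards its rear end.
- loaf_end (a point): Middle of the loaf's front end face (towards the stop), 23 mm above the board.
- loaf_back (a point): Middle of the loaf's rear end face (away from the stop), 23 mm above the board: the place to push, towards the stop. The end face is flat from about 10 to 36 mm above the board and rounded above; free space lies behind it.
- bread_knife: Bystander: bread knife, 325 mm long, wooden handle, lying behind the rail. Leave alone.
- salt_mill: Bystander: small glass salt mill, 44 mm across, 90 mm high, behind the guide. Leave alone.
- butter_tin: Bystander: flat oblong tin, 63 x 105 x 26 mm. Leave alone.
- white_mug: Bystander: white mug, 93 x 132 x 102 mm, beyond the loaf's end of the guide. Leave alone.
- teaspoon: Bystander: steel teaspoon, 137 mm long. Leave alone.
- wrapped_bar: Bystander: brown wrapped bar, 68 x 185 x 14 mm, beyond the stop's end of the guide. Leave alone.

How it is judged:
By the outcome, as a careful person would: the job done as asked, in the order asked, and still so for the second after the job is handed in, with the robot touching nothing.
It also fails if it takes over 48 s, if anything falls off the work surface, if the arm or the gripper's body presses on something with over 40 N, if the wrist force passes 120 N, or if a joint passes its speed limit or range.

## Working session

There is one attempt and no reset: what is moved stays moved. The work goes in short steps, Python scripts to look and compute and a tool call to move; the robot and the scene stay as the last step left them, time stands still between calls to the robot, and variables do not carry over. Pictures are saved under pics/ and viewed, at most 10 in all, crops included, and the job is handed in when it is done.

Besides the shell and the picture viewer there is one more tool, called after "Emit:" in YAML: its name, and indented under it one key for each argument. play_rows: Moves the arm, as the interface text tells. Its arguments: {"type":"object","properties":{"steps":{"type":"array","items":{"type":"array","items":{"type":"array","items":{"type":"number"}}}},"force":{"type":"number"}},"required":["steps"]}

```bash
mkdir -p pics; ls
cat > h.py <<'E'
import numpy as np, cv2
from cell import *
def ray(c,u,v):
    K=np.array(c["intrinsics"]);V=np.array(c["view"])
    d=np.array([(u-K[0,2])/K[0,0],-(v-K[1,2])/K[1,1],-1.]);R=V[:3,:3]
    return -R.T@V[:3,3],R.T@d
def onz(c,u,v,z):
    o,d=ray(c,u,v);return o+d*(z-o[2])/d[2]
def proj(c,P):
    K=np.array(c["intrinsics"]);V=np.array(c["view"])
    p=V[:3,:3]@np.array(P)+V[:3,3];return K[0,0]*p[0]/-p[2]+K[0,2],K[1,1]*p[1]/p[2]+K[1,2]
E
python3 - <<'E'
from h import *
o=get_obs();print({k:np.round(v,3) for k,v in o.items()})
for n in("top","scene"):
    c=read_camera(n);cv2.imwrite(f"pics/{n}0.png",c["frame"][:,:,::-1])
    o,d=ray(c,256,192);print(n,o,d,c["intrinsics"])
    for t in("bread_guide","length_stop","loaf"):
        for s in silhouettes(n,t)[:2]:
            (r)=cv2.minAreaRect(np.argwhere(s["pixels"])[:,::-1].astype(np.float32));print(n,t,s["p"],s["extent"],np.round(cv2.boxPoints(r)).tolist())
E
```

```text
pics
{'time_s': np.float64(0.0), 'qpos': array([-66.343,  18.439,  -4.015,  83.175,   1.296,  78.539,  -3.26 ]), 'joint_velocities': array([ 0.051, -0.023, -0.043,  0.017, -0.026, -0.137,  0.007]), 'effort': array([ 1.0000e-03, -4.9129e+01, -4.0300e-01, -3.1253e+01, -6.4000e-02,
        4.4000e-02,  0.0000e+00]), 'tool_pos': array([0.252, 0.598, 0.221]), 'tool_rot': array([-1.79891e+02,  7.00000e-03,  1.57152e+02]), 'force': array([-0.187, -0.125, -0.132]), 'wrist_torque': array([-0.022,  0.021, -0.042]), 'grasp_force': np.float64(0.0), 'grip_width': np.float64(0.087)}
top [0.41652352 0.04027979 1.42332636] [ 0.10399545 -0.01549353 -0.99449376] [[427.4000151    0.         258.57521254]
 [  0.         427.4000151  194.58705674]
 [  0.           0.           1.        ]]
top bread_guide 0.56 [203.3, 179.2, 343.3, 240.9] [[202.0, 183.0], [342.0, 180.0], [343.0, 233.0], [204.0, 236.0]]
top length_stop 0.75 [318.2, 180.6, 331.7, 225.7] [[316.0, 224.0], [318.0, 180.0], [332.0, 181.0], [329.0, 225.0]]
top length_stop 0.27 [205.1, 182.2, 341.7, 234.4] [[202.0, 184.0], [342.0, 179.0], [344.0, 232.0], [204.0, 236.0]]
top loaf 0.57 [225.2, 194.8, 284.2, 228.0] [[227.0, 197.0], [284.0, 195.0], [285.0, 226.0], [227.0, 227.0]]
scene [-0.75993162  0.90890754  1.09191511] [ 0.70183022 -0.46764039 -0.53744657] [[491.44570026   0.         256.08828476]
 [  0.         491.44570026 196.96255621]
 [  0.           0.           1.        ]]
scene bread_guide 0.86 [215.2, 178.7, 334.9, 240.8] [[213.0, 208.0], [322.0, 165.0], [336.0, 202.0], [228.0, 245.0]]
scene length_stop 0.53 [293.7, 175.9, 316.2, 198.2] [[292.0, 183.0], [300.0, 172.0], [322.0, 191.0], [314.0, 201.0]]
scene length_stop 0.16 [243.3, 189.1, 288.6, 225.6] [[239.0, 201.0], [285.0, 185.0], [294.0, 208.0], [248.0, 225.0]]
scene loaf 0.66 [240.3, 188.3, 290.5, 220.8] [[239.0, 201.0], [284.0, 184.0], [293.0, 207.0], [248.0, 225.0]]
```

View pics/top0.png

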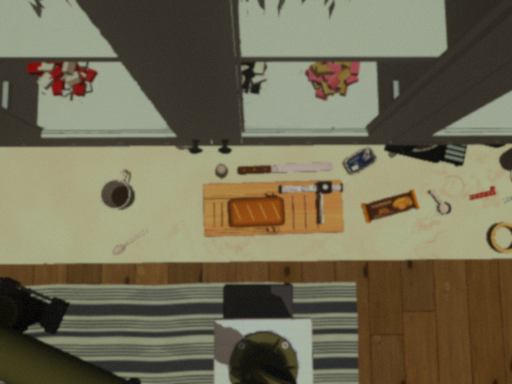

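View pics/scene0.png

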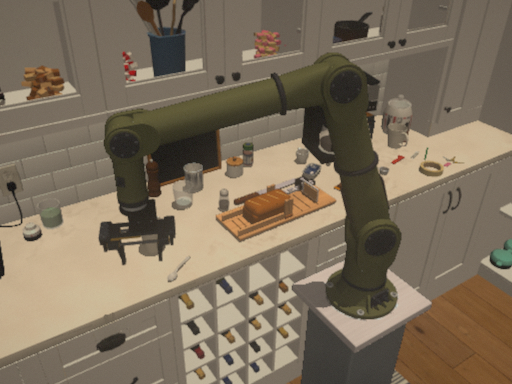

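The top view shows the guide at columns 203–343, rows 180–236. The loaf is at columns 227–284 and the stop plate at column ~320. The guide's +y points image-left, which is world +y.

```bash
cat >> h.py <<'E'
def fitguide(c,m,hs=.018):
    r=cv2.boxPoints(cv2.minAreaRect(np.argwhere(m)[:,::-1].astype(np.float32)))
    return np.array([onz(c,u,v,hs) for u,v in r])
E
python3 - <<'E'
from h import *
c=read_camera("top")
for n,z in(("bread_guide",.018),("loaf",.07),("length_stop",.07)):
    s=silhouettes("top",n)
    if s: print(n,s[0]["p"],np.round(fitguide(c,s[0]["pixels"],z),3).tolist())
print(np.round([onz(c,320,208,.077),onz(c,320,180,.06)],3))
im=c["frame"][165:250,190:355,::-1];cv2.imwrite("pics/topcrop.png",cv2.resize(im,None,fx=4.8,fy=4.8,interpolation=cv2.INTER_CUBIC))
E
```

```text
bread_guide 0.81 [[0.595, 0.199, 0.018], [0.607, -0.269, 0.018], [0.427, -0.269, 0.018], [0.417, 0.192, 0.018]]
loaf 0.64 [[0.54, 0.111, 0.07], [0.546, -0.067, 0.07], [0.452, -0.07, 0.07], [0.446, 0.107, 0.07]]
length_stop 0.55 [[0.592, -0.173, 0.07], [0.592, -0.221, 0.07], [0.457, -0.218, 0.07], [0.458, -0.17, 0.07]]
[[ 0.505 -0.183  0.077]
 [ 0.596 -0.188  0.06 ]]
```

View pics/topcrop.png

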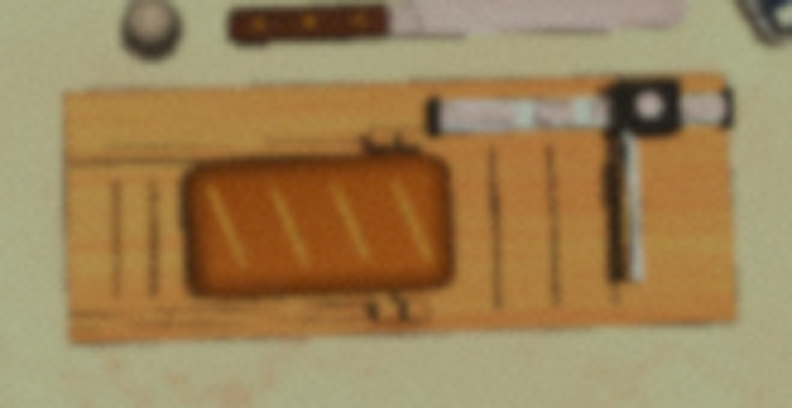

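Emit:
play_rows:
  steps:
    - [[0, 0, 0, 0, 0, 0.143, 0], [0, 0, 0, 0, 0, 0.143, 0], [0, 0, 0, 0, 0, 0.143, 0], [0, 0, 0, 0, 0, 0.143, 0], [0, 0, 0, 0, 0, 0.143, 0], [0, 0, 0, 0, 0, 0.143, 0], [0, 0, 0, 0, 0, 0.143, 0], [0, 0, 0, 0, 0, 0.143, 0], [-0.03, 0.04, -0.01, 0, 0, 0, 0], [-0.03, 0.04, -0.01, 0, 0, 0, 0], [-0.03, 0.04, -0.01, 0, 0, 0, 0], [-0.03, 0.04, 0, 0, 0, 0, 0]]

```text
time_s: 1.8
tool_pos: [0.4151, 0.4848, 0.2541]
tool_rot: [179.9, -0.2, 91.6]
force: [1.4, 1.1, 0.3]
grip_width: 0.0026
grasp_force: 0.0
```

Emit:
play_rows:
  steps:
    - [[-0.04, 0.02, 0, 0, 0, 0, 0], [-0.04, 0.02, 0, 0, 0, 0, 0], [-0.04, 0.01, 0, 0, 0, 0, 0], [-0.04, 0, 0, 0, 0, 0, 0], [-0.04, 0, 0, 0, 0, 0, 0], [-0.04, 0, 0, 0, 0, 0, 0], [-0.04, 0, 0, 0, 0, 0, 0], [-0.04, 0, 0, 0, 0, 0, 0], [-0.04, 0, 0, 0, 0, 0, 0], [-0.04, 0, 0, 0, 0, 0, 0], [-0.04, 0, 0, 0, 0, 0, 0], [-0.04, 0, 0, 0, 0, 0, 0]]

```text
time_s: 3.0
tool_pos: [0.4766, 0.0052, 0.2523]
tool_rot: [179.9, -0.0, 91.6]
force: [0.7, 0.2, 0.3]
grip_width: 0.0007
grasp_force: 0.0
```

Emit:
play_rows:
  steps:
    - [[-0.04, 0, 0, 0, 0, 0, 0], [-0.04, 0, 0, 0, 0, 0, 0], [-0.03, 0, 0, 0, 0, 0, 0], [0, 0, 0, 0, 0, 0, 0], [0, 0, 0, 0, 0, 0, 0]]

```text
time_s: 3.5
tool_pos: [0.4798, -0.1035, 0.2522]
tool_rot: [180.0, -0.0, 91.5]
force: [0.1, 0.4, 0.5]
grip_width: 0.0002
grasp_force: 0.0
```

```bash
cat >> h.py <<'E'
def wray(c,u,v):
    K=np.array(c["intrinsics"]);V=np.array(c["view"]);R=V[:3,:3]
    a,b=(u-K[0,2])/K[0,0],(v-K[1,2])/K[1,1];r=np.hypot(a,b)+1e-12
    d=np.array([a/r*np.sin(r),-b/r*np.sin(r),-np.cos(r)]);return -R.T@V[:3,3],R.T@d
def wz(c,u,v,z):
    o,d=wray(c,u,v);return o+d*(z-o[2])/d[2]
def wproj(c,P):
    K=np.array(c["intrinsics"]);V=np.array(c["view"]);p=V[:3,:3]@np.array(P)+V[:3,3]
    q=np.array([p[0],-p[1],-p[2]]);n=np.hypot(q[0],q[1]);t=np.arctan2(n,q[2])
    return K[0,0]*t*q[0]/n+K[0,2],K[1,1]*t*q[1]/n+K[1,2]
E
python3 - <<'E'
from h import *
c=read_camera("wrist");print(wray(c,256,192),c["intrinsics"][0])
cv2.imwrite("pics/w0.png",cv2.resize(c["frame"][:,:,::-1],(800,600),interpolation=cv2.INTER_CUBIC))
np.savez("w0.npz",**c)
E
```

```text
(array([ 0.47888795, -0.02973907,  0.41411828]), array([ 0.01723205, -0.28973579, -0.95695153])) [297.31863964   0.         253.40292077]
```

View pics/w0.png

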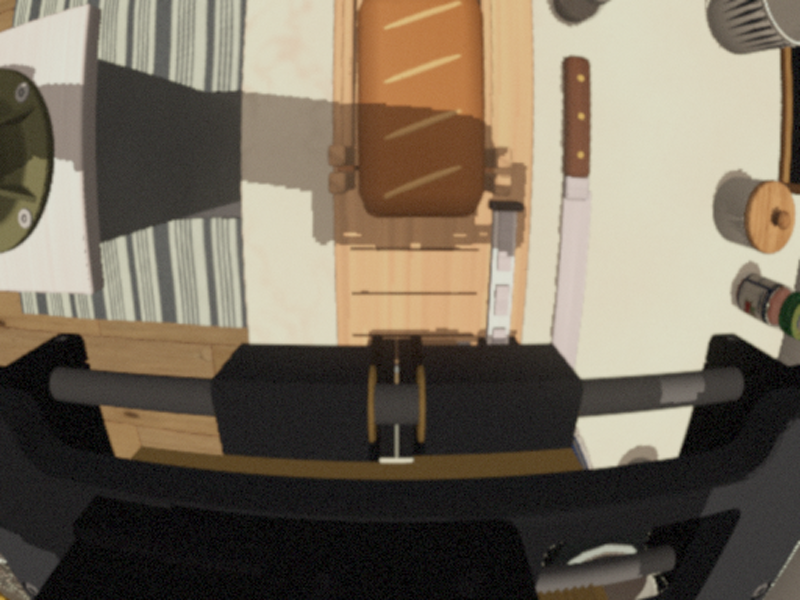

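Run:
```python
from h import *
c=np.load("w0.npz")
for n,u,v,z in(("m-70",352,249,.018),("m-70",477,249,.018),("m-110",352,293,.018),("m-110",476,293,.018),("m-150",414,335,.018),("loaf front lo",420,215,.04),("loafL",362,150,.06),("loafR",485,150,.06),("boardL",338,240,.018),("boardR",530,180,.018),("boardR",529,60,.018),("boardL",333,60,.018)):
    print(n,np.round(wz(c,u/1.5625,v/1.5625,z),4))
```

```text
m-70 [ 0.443  -0.1046  0.018 ]
m-70 [ 0.5521 -0.1014  0.018 ]
m-110 [ 0.4432 -0.1443  0.018 ]
m-110 [ 0.5539 -0.1414  0.018 ]
m-150 [ 0.4998 -0.1828  0.018 ]
loaf front lo [ 0.4997 -0.071   0.04  ]
loafL [ 0.4533 -0.0201  0.06  ]
loafR [ 0.5465 -0.0165  0.06  ]
boardL [ 0.4307 -0.0969  0.018 ]
boardR [ 0.5959 -0.0382  0.018 ]
boardR [0.5914 0.0684 0.018 ]
boardL [0.4236 0.0595 0.018 ]
```

Emit:
play_rows:
  steps:
    - [[-0.035, 0.005, 0.015, 0, 0, 0, 0], [-0.035, 0.005, 0.015, 0, 0, 0, 0], [-0.035, 0.005, 0.015, 0, 0, 0, 0], [-0.035, 0.003, 0.015, 0, 0, 0, 0], [-0.01, 0, 0, 0, 0, 0, 0], [0, 0, 0, 0, 0, 0, 0], [0, 0, 0, 0, 0, 0, 0]]

```text
time_s: 4.25
tool_pos: [0.5029, -0.2505, 0.1922]
tool_rot: [180.0, -0.1, 91.7]
force: [-0.1, 0.4, 0.1]
grip_width: 0.0003
grasp_force: 0.0
```

Run:
```python
from h import *
c=read_camera("wrist")
cv2.imwrite("pics/w1.png",cv2.resize(c["frame"][:,:,::-1],(800,600),interpolation=cv2.INTER_CUBIC))
np.savez("w1.npz",**c)
o=get_obs();print(o["tool_pos"],o["tool_rot"],o["force"])
for n in("length_stop","loaf"):
  for s in silhouettes("wrist",n)[:1]:print(n,s["p"],np.array(s["extent"])*1.5625)
```

```text
[ 0.50304175 -0.25019871  0.19235224] [ 1.79944424e+02 -8.26487451e-02  9.17885925e+01] [ 0.58491523 -0.00705105 -0.29919829]
length_stop 0.91 [318.4375  167.1875  538.125   247.65625]
loaf 0.96 [331.40625   0.      462.03125  20.15625]
```

View pics/w1.png

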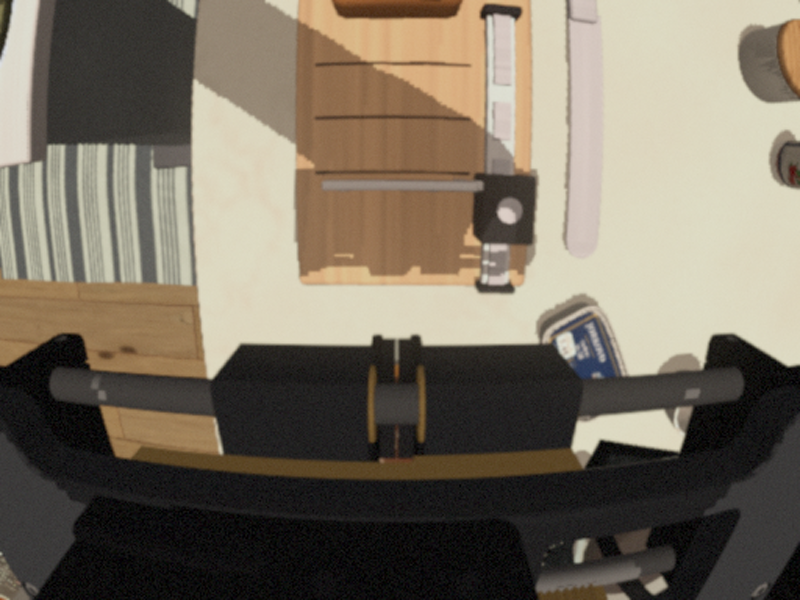

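The stop is clear in this view. Its plate is at row ~181–191, columns 322–483, the black carriage is at (505,209), and the marks are at rows 63, 117 and 172.

Run:
```python
from h import *
c=np.load("w1.npz")
for n,u,v,z in(("m-70",393,64,.018),("m-110",393,117.5,.018),("m-110 L",316,117.5,.018),("m-110 R",470,118,.018),("m-150",394,172,.018),("plate front top",400,181,.077),("plate back top",400,191,.077),("front L",323,181,.077),("front R",483,181,.077),("car back top",503,243,.061),("board end",400,284,.018),("bL",298,190,.018),("rear car front",503,174,.061)):
    print(n,np.round(wz(c,u/1.5625,v/1.5625,z),4))
```

```text
m-70 [ 0.4976 -0.1039  0.018 ]
m-110 [ 0.4988 -0.1436  0.018 ]
m-110 L [ 0.4435 -0.1441  0.018 ]
m-110 R [ 0.5539 -0.1412  0.018 ]
m-150 [ 0.5007 -0.1831  0.018 ]
plate front top [ 0.5046 -0.1872  0.077 ]
plate back top [ 0.5048 -0.1932  0.077 ]
front L [ 0.4587 -0.1881  0.077 ]
front R [ 0.5543 -0.1849  0.077 ]
car back top [ 0.5731 -0.2248  0.061 ]
board end [ 0.5077 -0.266   0.018 ]
bL [ 0.431  -0.1972  0.018 ]
rear car front [ 0.5701 -0.1801  0.061 ]
```

Emit:
play_rows:
  steps:
    - [[0, -0.001, 0.035, 0, 0, 0, 0], [0, -0.001, 0.035, 0, 0, 0, 0], [0, 0, 0.035, 0, 0, 0, 0], [0, 0, 0.03, 0, 0, 0, 0], [0, 0, 0.013, 0, 0, 0, 0], [0.01, 0, 0, 0, 0, 0, 0], [0.01, 0, 0, 0, 0, 0, 0], [0.01, 0, 0, 0, 0, 0, 0], [0, 0, 0, 0, 0, 0, 0], [0, 0, 0, 0, 0, 0, 0]]

```text
time_s: 5.4
tool_pos: [0.5002, -0.2221, 0.045]
tool_rot: [179.9, -0.0, 91.7]
force: [0.1, 0.5, -0.4]
grip_width: 0.0003
grasp_force: 0.0
```

Emit:
play_rows:
  steps:
    - [[0.003, 0, 0, 0, 0, 0, 0], [0.003, 0, 0, 0, 0, 0, 0], [0.002, 0, 0, 0, 0, 0, 0], [0.002, 0, 0, 0, 0, 0, 0], [0.002, 0, 0, 0, 0, 0, 0]]

```text
time_s: 5.9
tool_pos: [0.4988, -0.2106, 0.0439]
tool_rot: [-180.0, -0.0, 91.6]
force: [0.1, 0.2, 0.5]
grip_width: 0.0005
grasp_force: 0.0
```

Emit:
play_rows:
  steps:
    - [[0.0015, 0, 0, 0, 0, 0, 0], [0.0015, 0, 0, 0, 0, 0, 0], [0.0015, 0, 0, 0, 0, 0, 0], [0.0015, 0, 0, 0, 0, 0, 0]]

```text
time_s: 6.3
tool_pos: [0.4987, -0.2046, 0.044]
tool_rot: [180.0, -0.0, 91.6]
force: [0.8, -0.1, 1.0]
grip_width: 0.0003
grasp_force: 0.0
```

Emit:
play_rows:
  steps:
    - [[0.0015, 0, 0, 0, 0, 0, 0], [0.0015, 0, 0, 0, 0, 0, 0]]

```text
time_s: 6.5
tool_pos: [0.4987, -0.2038, 0.044]
tool_rot: [179.9, 0.2, 91.6]
force: [1.9, -6.6, -3.9]
grip_width: 0.0004
grasp_force: 3.7
```

Emit:
play_rows:
  steps:
    - [[0.0015, 0, 0, 0, 0, 0, 0], [0.0015, 0, 0, 0, 0, 0, 0]]

```text
time_s: 6.7
tool_pos: [0.4987, -0.2033, 0.0441]
tool_rot: [179.9, 0.4, 91.5]
force: [2.2, -11.8, -6.4]
grip_width: 0.0005
grasp_force: 6.1
```

Emit:
play_rows:
  steps:
    - [[0.0015, 0, 0, 0, 0, 0, 0], [0.0015, 0, 0, 0, 0, 0, 0]]

```text
time_s: 6.9
tool_pos: [0.4986, -0.2019, 0.0442]
tool_rot: [179.8, 0.5, 91.4]
force: [2.5, -11.8, -7.4]
grip_width: 0.0003
grasp_force: 6.1
```

Emit:
play_rows:
  steps:
    - [[0.0015, 0, 0, 0, 0, 0, 0], [0.0015, 0, 0, 0, 0, 0, 0]]

```text
time_s: 7.1
tool_pos: [0.4985, -0.1953, 0.0441]
tool_rot: [179.9, 0.2, 91.5]
force: [0.9, -2.5, -1.9]
grip_width: 0.0004
grasp_force: 1.8
```

Emit:
play_rows:
  steps:
    - [[0.0015, 0, 0, 0, 0, 0, 0], [0.0015, 0, 0, 0, 0, 0, 0]]

```text
time_s: 7.3
tool_pos: [0.4984, -0.1899, 0.044]
tool_rot: [180.0, 0.0, 91.6]
force: [0.9, -2.3, -0.7]
grip_width: 0.0006
grasp_force: 1.3
```

Emit:
play_rows:
  steps:
    - [[0.002, 0, 0, 0, 0, 0, 0], [0.002, 0, 0, 0, 0, 0, 0], [0.002, 0, 0, 0, 0, 0, 0], [0.002, 0, 0, 0, 0, 0, 0], [0.002, 0, 0, 0, 0, 0, 0], [0.002, 0, 0, 0, 0, 0, 0]]

```text
time_s: 7.9
tool_pos: [0.4981, -0.1774, 0.044]
tool_rot: [180.0, -0.0, 91.6]
force: [1.0, -2.3, -0.7]
grip_width: 0.0004
grasp_force: 1.3
```

Emit:
play_rows:
  steps:
    - [[0.001, 0, 0, 0, 0, 0, 0], [0.001, 0, 0, 0, 0, 0, 0], [0.001, 0, 0, 0, 0, 0, 0], [0.001, 0, 0, 0, 0, 0, 0]]

```text
time_s: 8.3
tool_pos: [0.498, -0.1736, 0.044]
tool_rot: [180.0, -0.0, 91.6]
force: [0.6, -2.1, -0.7]
grip_width: 0.0002
grasp_force: 1.1
```

Emit:
play_rows:
  steps:
    - [[0.001, 0, 0, 0, 0, 0, 0], [0.001, 0, 0, 0, 0, 0, 0], [0.001, 0, 0, 0, 0, 0, 0]]

```text
time_s: 8.6
tool_pos: [0.4974, -0.1698, 0.0438]
tool_rot: [-179.9, -0.1, 91.6]
force: [-0.8, -0.5, -0.4]
grip_width: 0.0005
grasp_force: 0.0
```

The resistance vanished at the expected place, so the stop was drawn in ahead of the fingers. I'll back off, rise and check.

Emit:
play_rows:
  steps:
    - [[-0.015, 0, 0, 0, 0, 0, 0], [-0.02, 0, 0, 0, 0, 0, 0], [-0.015, 0, -0.03, 0, 0, 0, 0], [-0.01, 0, -0.04, 0, 0, 0, 0], [0, 0, -0.04, 0, 0, 0, 0], [0, 0, -0.04, 0, 0, 0, 0], [0, 0, 0, 0, 0, 0, 0], [0, 0, 0, 0, 0, 0, 0]]

```text
time_s: 9.4
tool_pos: [0.4998, -0.2301, 0.1946]
tool_rot: [179.9, -0.1, 91.6]
force: [-0.1, 0.5, -0.6]
grip_width: 0.0
grasp_force: 0.0
```

Run:
```python
from h import *
c=read_camera("wrist")
f=c["frame"][:,:,::-1];cv2.imwrite("pics/w2.png",cv2.resize(f[:230,170:370],None,fx=2.6,fy=2.6,interpolation=cv2.INTER_CUBIC))
np.savez("w2.npz",**c)
```

```text
(no output)
```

View pics/w2.png

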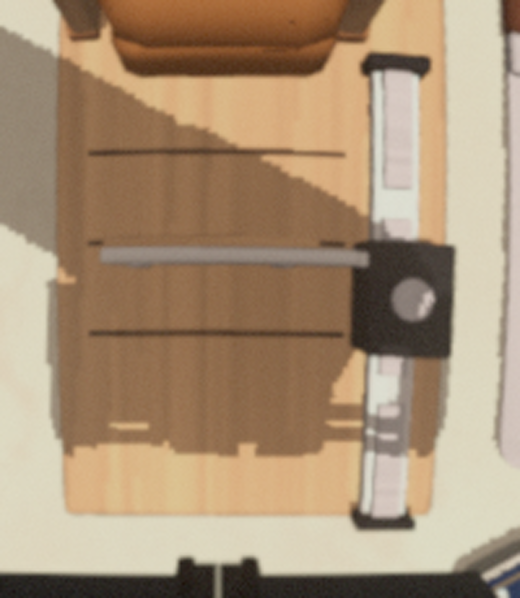

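The stop plate's front edge is now at crop row ~248, next to the middle mark at row 243. The other marks are at rows 153 and 332.

Run:
```python
from h import *
c=np.load("w2.npz")
for n,u,v,z in(("m-70",220,153,.018),("m-110",220,243,.018),("m-150",220,332,.018),("face top",230,248,.077),("back top",230,266,.077),("car fr",410,244,.061),("loaf fr low",220,74,.03),("loaf L",125,73,.03),("loaf R",320,73,.03)):
    print(n,np.round(wz(c,u/2.6+170,v/2.6,z),4))
```

```text
m-70 [ 0.4989 -0.1039  0.018 ]
m-110 [ 0.5001 -0.1437  0.018 ]
m-150 [ 0.5012 -0.1827  0.018 ]
face top [ 0.5034 -0.1476  0.077 ]
back top [ 0.5036 -0.1541  0.077 ]
car fr [ 0.5729 -0.1416  0.061 ]
loaf fr low [ 0.4979 -0.0709  0.03  ]
loaf L [ 0.4581 -0.0708  0.03  ]
loaf R [ 0.5398 -0.0682  0.03  ]
```

Emit:
play_rows:
  steps:
    - [[0.04, 0, 0, 0, 0, 0, 0], [0.04, 0, 0, 0, 0, 0, 0], [0.04, 0, 0, 0, 0, 0, 0], [0.04, 0, 0, 0, 0, 0, 0], [0.04, 0, 0, 0, 0, 0, 0], [0.04, 0, 0, 0, 0, 0, 0], [0.04, 0, 0, 0, 0, 0, 0], [0.04, 0, 0, 0, 0, 0, 0], [0.04, 0, 0, 0, 0, 0, 0], [0.04, 0, 0, 0, 0, 0, 0], [0, 0, 0, 0, 0, 0, 0], [0, 0, 0, 0, 0, 0, 0]]

```text
time_s: 10.65
tool_pos: [0.4868, 0.1696, 0.192]
tool_rot: [-179.8, 0.1, 91.8]
force: [0.0, -0.5, 0.2]
grip_width: 0.0004
grasp_force: 0.0
```

Run:
```python
from h import *
o=get_obs();print(o["tool_pos"],o["tool_rot"])
c=read_camera("wrist")
cv2.imwrite("pics/w3.png",cv2.resize(c["frame"][:,:,::-1],(800,600),interpolation=cv2.INTER_CUBIC));np.savez("w3.npz",**c)
```

```text
[0.48680178 0.16960273 0.19202615] [-1.79806051e+02  1.40524172e-01  9.17608913e+01]
```

View pics/w3.png

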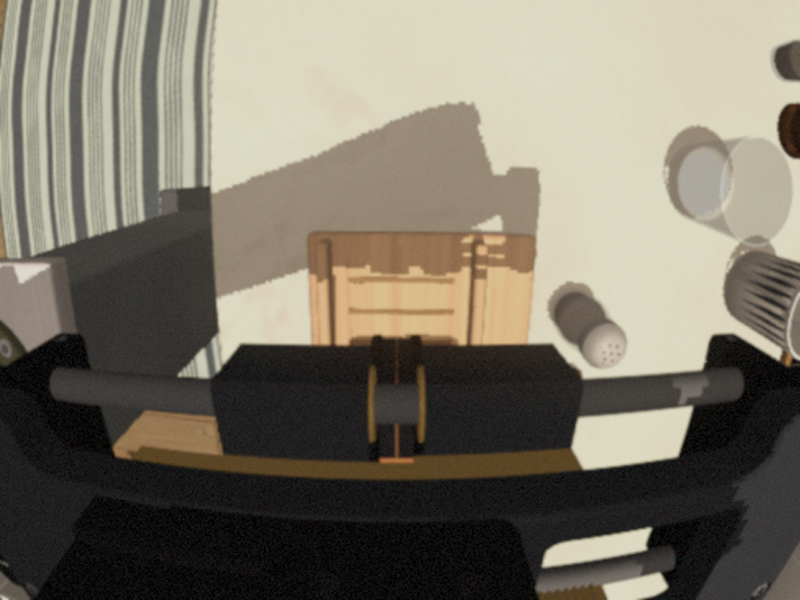

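The trough end is centred under the fingers (sides at columns ~325 and 475), and the salt mill at (600,330) is clear to the right. Descending behind the loaf.

Emit:
play_rows:
  steps:
    - [[0, 0.003, 0.035, 0, 0, 0, 0], [0, 0, 0.035, 0, 0, 0, 0], [0, 0, 0.035, 0, 0, 0, 0], [0, 0, 0.03, 0, 0, 0, 0], [0, 0, 0.015, 0, 0, 0, 0], [0, 0, 0.008, 0, 0, 0, 0], [-0.01, 0, 0, 0, 0, 0, 0], [-0.01, 0, 0, 0, 0, 0, 0], [-0.01, 0, 0, 0, 0, 0, 0], [0, 0, 0, 0, 0, 0, 0], [0, 0, 0, 0, 0, 0, 0]]

```text
time_s: 11.8
tool_pos: [0.4926, 0.1391, 0.0367]
tool_rot: [179.9, -0.1, 91.5]
force: [0.7, 0.9, 0.9]
grip_width: 0.0004
grasp_force: 0.0
```

Emit:
play_rows:
  steps:
    - [[-0.003, 0, 0, 0, 0, 0, 0], [-0.003, 0, 0, 0, 0, 0, 0], [-0.002, 0, 0, 0, 0, 0, 0], [-0.002, 0, 0, 0, 0, 0, 0], [-0.002, 0, 0, 0, 0, 0, 0], [-0.002, 0, 0, 0, 0, 0, 0]]

```text
time_s: 12.4
tool_pos: [0.4924, 0.1252, 0.0359]
tool_rot: [-180.0, -0.0, 91.6]
force: [-0.1, 0.4, -0.5]
grip_width: 0.0004
grasp_force: 0.0
```

Emit:
play_rows:
  steps:
    - [[-0.002, 0, 0, 0, 0, 0, 0], [-0.002, 0, 0, 0, 0, 0, 0], [-0.002, 0, 0, 0, 0, 0, 0]]

```text
time_s: 12.7
tool_pos: [0.4927, 0.1194, 0.036]
tool_rot: [180.0, -0.0, 91.6]
force: [0.4, 2.5, -1.0]
grip_width: 0.0005
grasp_force: 1.0
```

Emit:
play_rows:
  steps:
    - [[-0.003, 0, 0, 0, 0, 0, 0], [-0.003, 0, 0, 0, 0, 0, 0], [-0.003, 0, 0, 0, 0, 0, 0], [-0.003, 0, 0, 0, 0, 0, 0], [-0.003, 0, 0, 0, 0, 0, 0], [-0.003, 0, 0, 0, 0, 0, 0]]

```text
time_s: 13.3
tool_pos: [0.4931, 0.1011, 0.036]
tool_rot: [180.0, -0.0, 91.6]
force: [-0.8, 2.7, -0.8]
grip_width: 0.0002
grasp_force: 1.1
```

Emit:
play_rows:
  steps:
    - [[-0.003, 0, 0, 0, 0, 0, 0], [-0.003, 0, 0, 0, 0, 0, 0], [-0.003, 0, 0, 0, 0, 0, 0], [-0.003, 0, 0, 0, 0, 0, 0], [-0.003, 0, 0, 0, 0, 0, 0], [-0.003, 0, 0, 0, 0, 0, 0], [-0.003, 0, 0, 0, 0, 0, 0], [-0.003, 0, 0, 0, 0, 0, 0]]

```text
time_s: 14.1
tool_pos: [0.4938, 0.0771, 0.036]
tool_rot: [-180.0, -0.0, 91.6]
force: [-0.2, 2.0, -1.1]
grip_width: 0.0004
grasp_force: 1.2
```

Emit:
play_rows:
  steps:
    - [[-0.003, 0, 0, 0, 0, 0, 0], [-0.003, 0, 0, 0, 0, 0, 0], [-0.003, 0, 0, 0, 0, 0, 0], [-0.003, 0, 0, 0, 0, 0, 0], [-0.002, 0, 0, 0, 0, 0, 0], [-0.002, 0, 0, 0, 0, 0, 0], [-0.001, 0, 0, 0, 0, 0, 0]]

```text
time_s: 14.8
tool_pos: [0.4943, 0.0601, 0.036]
tool_rot: [180.0, -0.0, 91.6]
force: [0.4, 3.1, -0.5]
grip_width: 0.0001
grasp_force: 1.2
```

Emit:
play_rows:
  steps:
    - [[-0.001, 0, 0, 0, 0, 0, 0], [-0.001, 0, 0, 0, 0, 0, 0], [-0.001, 0, 0, 0, 0, 0, 0], [-0.001, 0, 0, 0, 0, 0, 0], [-0.001, 0, 0, 0, 0, 0, 0], [-0.001, 0, 0, 0, 0, 0, 0]]

```text
time_s: 15.4
tool_pos: [0.4944, 0.0542, 0.036]
tool_rot: [180.0, -0.0, 91.6]
force: [-0.2, 2.8, -0.1]
grip_width: 0.0008
grasp_force: 1.2
```

Emit:
play_rows:
  steps:
    - [[-0.001, 0, 0, 0, 0, 0, 0], [-0.001, 0, 0, 0, 0, 0, 0], [-0.001, 0, 0, 0, 0, 0, 0]]

```text
time_s: 15.7
tool_pos: [0.4946, 0.0512, 0.036]
tool_rot: [180.0, -0.0, 91.6]
force: [0.2, 2.9, -1.2]
grip_width: 0.0003
grasp_force: 1.2
```

Emit:
play_rows:
  steps:
    - [[-0.001, 0, 0, 0, 0, 0, 0], [-0.001, 0, 0, 0, 0, 0, 0]]

```text
time_s: 15.9
tool_pos: [0.4946, 0.0492, 0.036]
tool_rot: [180.0, -0.0, 91.6]
force: [0.6, 2.5, 0.0]
grip_width: 0.0004
grasp_force: 1.2
```

Emit:
play_rows:
  steps:
    - [[-0.001, 0, 0, 0, 0, 0, 0], [-0.001, 0, 0, 0, 0, 0, 0]]

```text
time_s: 16.1
tool_pos: [0.4948, 0.0481, 0.036]
tool_rot: [180.0, -0.1, 91.6]
force: [0.9, 5.3, -1.6]
grip_width: 0.0001
grasp_force: 2.9
```

Emit:
play_rows:
  steps:
    - [[-0.001, 0, 0, 0, 0, 0, 0]]

```text
time_s: 16.2
tool_pos: [0.495, 0.0479, 0.0361]
tool_rot: [179.9, -0.1, 91.6]
force: [0.9, 6.8, -1.3]
grip_width: 0.0005
grasp_force: 3.7
```

Emit:
play_rows:
  steps:
    - [[-0.001, 0, 0, 0, 0, 0, 0]]

```text
time_s: 16.3
tool_pos: [0.4952, 0.0477, 0.0362]
tool_rot: [179.9, -0.2, 91.7]
force: [0.7, 9.1, -2.1]
grip_width: 0.0007
grasp_force: 4.5
```

Contact: the force rose from 2.7 to 9 N over ~1 mm. Backing off and checking.

Emit:
play_rows:
  steps:
    - [[0.003, 0, 0, 0, 0, 0, 0], [0.007, 0, 0, 0, 0, 0, 0], [0.015, 0, 0, 0, 0, 0, 0], [0.02, 0, 0, 0, 0, 0, 0], [0.015, 0, -0.02, 0, 0, 0, 0], [0, 0, -0.04, 0, 0, 0, 0], [0, 0, -0.04, 0, 0, 0, 0], [0, 0, -0.04, 0, 0, 0, 0], [0, 0, -0.04, 0, 0, 0, 0], [-0.04, 0, 0, 0, 0, 0, 0], [-0.04, 0, 0, 0, 0, 0, 0]]

```text
time_s: 17.4
tool_pos: [0.4961, 0.0248, 0.2175]
tool_rot: [179.8, 0.0, 91.8]
force: [0.5, -0.5, -1.1]
grip_width: 0.0002
grasp_force: 0.0
```

Emit:
play_rows:
  steps:
    - [[-0.04, 0, 0, 0, 0, 0, 0], [-0.04, 0, 0, 0, 0, 0, 0], [-0.04, 0, 0, 0, 0, 0, 0], [-0.04, 0, 0, 0, 0, 0, 0], [-0.04, 0, 0, 0, 0, 0, 0], [-0.04, 0, 0, 0, 0, 0, 0], [-0.04, 0, 0, 0, 0, 0, 0], [0, 0, 0, 0, 0, 0, 0], [0, 0, 0, 0, 0, 0, 0], [0, 0, 0, 0, 0, 0, 0]]

```text
time_s: 18.4
tool_pos: [0.5032, -0.2534, 0.2157]
tool_rot: [-180.0, -0.0, 91.7]
force: [-0.2, -0.1, -0.2]
grip_width: -0.0001
grasp_force: 0.0
```

Run:
```python
from h import *
c=read_camera("wrist")
f=c["frame"][:,:,::-1];cv2.imwrite("pics/w4.png",cv2.resize(f[:230,170:370],None,fx=2.6,fy=2.6,interpolation=cv2.INTER_CUBIC))
np.savez("w4.npz",**c)
```

```text
(no output)
```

View pics/w4.png

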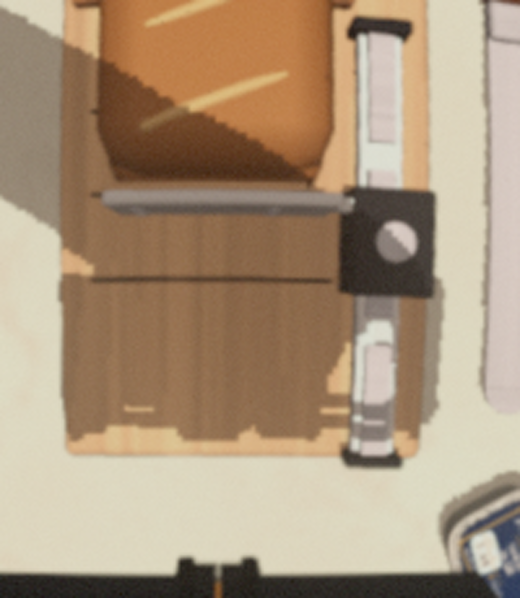

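The loaf's front end (row ~183) now meets the plate (row ~191), and the plate still sits at the middle mark (left end of that mark at (95,194)).

Run:
```python
from h import *
c=np.load("w4.npz")
for n,u,v,z in(("m-150",215,280,.018),("m-110 L",96,194,.018),("face top",220,191,.077),("car fr",400,191,.061),("loaf lowest visible",215,183,.05),("loaf same",215,183,.04)):
    print(n,np.round(wz(c,u/2.6+170,v/2.6,z),4))
```

```text
m-150 [ 0.5014 -0.1836  0.018 ]
m-110 L [ 0.4454 -0.1441  0.018 ]
face top [ 0.5024 -0.1482  0.077 ]
car fr [ 0.5761 -0.1421  0.061 ]
loaf lowest visible [ 0.5002 -0.142   0.05  ]
loaf same [ 0.5002 -0.1409  0.04  ]
```

```bash
python3 -c "
from cell import *
print(sign_off())"
```

```text
the job is handed in; nothing more can be done
None
```

The stop is clicked into the middle notch, the loaf's front end rests against it, and I handed the job in at about 18 s. The last picture shows the stop still at the middle mark after the loaf touched it, with the final push peaking at about 9 N, below the 10–15 N that would shift the stop.

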